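# Put the ribbon ring away on the bent rail and lock the keeper

### The job

Put the small loose wooden ribbon ring over the upright tip of the bent steel rail so that it hangs on the rod, then slide it along the rail, round the corner, right up against the round stop flange. Then push the keeper's stud all the way down and, once it is down, turn it a quarter turn until its blade lies square across under the rail and locks the ring in. Let go of everything, and do not disturb the thread spool and the pin tin.

Things in the scene. Friction and masses are not known exactly. Their poses are not given: they have to be found in the camera images.
- ribbon_ring: Loose plain brown wooden ring: 52 mm outside, hole 30 mm, 14 mm thick, about 30 g; starts flat on the table near spool and tin. Origin at its very centre, z its axis. Can be gripped across its outer diameter. Let go over the rail's upright tip it slides down and comes to hang or lean at the bend; on a level run it hangs upright, centre 10 mm below the rod's centre line, axis along the rod.
- ribbon_rail: Fixed: 10 mm steel rod, one end free, the other in a wooden post (40 x 40, top 140 mm high) on a wooden foot (170 x 150 x 20, centre x -40, y 85). Origin on the table under the second run; z up. In its axes (mm): first run level along -x at y -75, z 120, from x 100 to 30; corner of radius 30 about (30, -45); second run level along +y at x 0, z 120, from y -45 to the stop.
- rail_tip (a point): Rounded top of the rail's free upright end, at x 135, y -75, z 190 mm in the ribbon rail's axes. From here the rod runs straight down to z 155 mm and bends (radius 35 mm) into the first run.
- rail_stop (a point): Centre of the stop's face on the rod: a steel flange, 40 mm diameter, 8 mm thick, facing the ribbon rail's -y; at x 0, y 75, z 120 mm in its axes, 30 mm before the post. A ring that touches it has its centre at y 68. Axes as the ribbon rail's.
- keeper_grip (a point): Middle of the keeper's dark steel T-bar (36 long, 10 thick, 14 mm high) on the stud's vertical axis, at x -80, y 48 mm in the ribbon rail's axes, 146 mm above the table while up; it moves with the stud. Its y is the bar's length. A steel blade (10 wide, 8 high, reaching 98 mm towards this point's -y) lies 28 mm below it. The pillar below is 22 mm in diameter.
- keeper_push (a joint): How far the keeper's stud is pushed down: 0 up (start), 0.016 m all the way down (hard stop). Friction of about 4 N holds it where it is left. While up, its blade is level with the rod and runs against it, so it turns fully only when pushed down; then the blade passes under the rod.
- keeper_turn (a joint): Turn of the keeper's stud, rad, counter-clockwise from above. Starts between -0.3 and 0.2; at 0 the blade is parked alongside the second run, pointing to the ribbon rail's -y; at 1.57 (hard stop) it lies square across under the rod, pointing to the rail's +x, just before the ring. Friction of about 0.05 N m holds it.
- spool: Bystander: small brown wooden thread spool standing on the table, 40 mm across, 46 mm high. Origin at the centre of its underside.
- pin_tin: Bystander: round aluminium pin tin with a lid, 57 mm across, 25 mm high. Origin at the centre of its underside.
Mind the look-alikes: they are no part of the job. Of the things that look like the ribbon_ring, take the one that is farthest to the robot's left at the start.

How it is judged:
By the outcome, as a careful person would: the job done as asked, in the order asked, and still so for the second after the job is handed in, with the robot touching nothing.
It also fails if it takes over 64 s, if anything falls off the work surface, if the arm or the gripper's body presses on something with over 40 N, if the wrist force passes 120 N, or if a joint passes its speed limit or range.

### The arm

A 6-joint arm with a two-finger parallel gripper is mounted at the origin on the work surface. World frame = base frame: x ahead of the robot, y to its left, z up, the work surface at z = 0. Lengths are in m, angles in degrees, forces in N, time in s.
With the tool pointing down it reaches from about 0.375 to 0.9 m from the base axis. Payload 3.1 kg.
Tool frame: the origin (TCP) lies at the very end of the fingers, on their centre line; the grasp point (between the pads) lies behind it (bot.grip_depth is the z of the grasp point in the tool frame, in m); z points along the fingers, y is the direction in which the jaws open and shut (so a half turn about z gives the same grasp; the last joint's range is limited). The gripper opens to 87 mm and grips with 3 to 60 N. Pads are 19 mm wide; open, the fingers measure 117 mm over their backs; the gripper's body (75 mm by 190 mm) begins 51 mm behind the grasp point.
Start: joints at [55.949, 30.224, 82.088, -0, 67.689, -10.227], TCP at [0.252, 0.572, 0.223] pointing down, gripper open.
Joint ranges: [-176.69, 176.69], [-43.24, 126.21], [12.49, 139.97], [-82, 262], [0, 151.66], [-163.58, 163.58]. Speed limits (degrees/s): [159.86, 159.86, 180, 180, 180, 180].

### API

Orientations are given as a 3x3 rotation matrix whose columns are the frame's x, y, z axes.
In Python, from rig import bot, vision gives the robot as it stands. The module is installed in compiled form; this text tells all that it offers.
- The arm moves only by the shell command python3 -m jog 'ROWS'. ROWS is JSON, a list of rows, each a list of 3 entries, a list of its own where there are three numbers: the shift along the tool's x, y, z in mm, then the turn, a rotation vector about the tool's x, y, z in degrees, then the closure, from 0 (fully open) to 1 (shut). In form: [[[dx, dy, dz], [wx, wy, wz], fingers], ...]. A call has 1 to 12 rows; each row is the pose to reach, as a shift and turn from the pose commanded when the call began, along the tool's axes at that moment; what a row does not reach only later rows make up. A row lasts 1/12 s, in which the tool goes at most 41.7 mm and 7.16 degrees, less where a joint would pass 70% of its speed; a pose out of reach is approached as far as the arm can. A call with a gripper value outside its range is refused whole. The fingers move at their own pace and stop on an object; the grip force is fixed at half the most. Time passes only in rows, so rows that repeat a pose let the fingers close. It gives the time, the measured TCP pose, the force and the opening at its end, in the units of the state.
- bot.read_state(): the state, without advancing time (a new reading comes with each control period).
- vision.capture(name): name is "side" or "top"; returns the picture (480x640x3 uint8, red, green, blue); there is no depth.
- vision.camera_info(name): a dict with "intrinsics" (3x3 intrinsics, pixels), "camera_from_world" (4x4, takes a point from world to camera coordinates). Camera axes: x right, y up, looking along -z (the intrinsics and any distortion apply to the point x, -y, -z); pixel columns grow to the right and rows downward; lengths in m; the calibration is good to about 2 mm. A picture is of the moment at which its call begins. camera_info takes no time and is no camera call.
- bot.hand_in(): hands the job in, once; it reports no verdict.
The state is a dict: "time_s": time; "joint_positions": joint angles; "qvel": joint speeds; "tau": joint torques, N m; "position": TCP position; "tcp_rot": TCP orientation; "force": force on the tool from outside, world axes, zero at the start; "moment": the same for the moment, N m; "opening": opening from 0.0 (shut) to 1.0 (fully open).
Only numpy, scipy, OpenCV 4.12 (cv2) and the standard library are available. Lean on these libraries where they do the work, as an engineer would, in place of code of your own. Each camera call takes 0.05 s, during which the arm holds its last target. There are 200 camera calls.

## Working session

There is one attempt and no reset: what is moved stays moved. The work goes in short steps, Python scripts to look and compute and a shell command to move; the robot and the scene stay as the last step left them, time stands still between calls to the robot, and variables do not carry over. Pictures are saved under pics/ and viewed, about 8 in all and at most 12, crops included, and the job is handed in when it is done.

```bash
mkdir -p pics; python3 - <<'E'
from rig import bot, vision
import cv2,numpy as np
np.set_printoptions(precision=4,suppress=True)
for n in("top","side"):
    im=vision.capture(n); cv2.imwrite(f"pics/{n}0.png",im[:,:,::-1])
    c=vision.camera_info(n); print(n,np.array(c["intrinsics"]),np.array(c["camera_from_world"]),[k for k in c])
s=bot.read_state()
print(s,bot.grip_depth)
E
```

```text
top [[584.7392   0.     324.2905]
 [  0.     584.7392 256.2757]
 [  0.       0.       1.    ]] [[-0.0082 -0.9999 -0.0057 -0.0787]
 [ 0.9908 -0.0089  0.1352 -0.5166]
 [-0.1352 -0.0046  0.9908 -1.0957]
 [ 0.      0.      0.      1.    ]] ['intrinsics', 'camera_from_world']
side [[458.0212   0.     319.1482]
 [  0.     458.0212 236.4391]
 [  0.       0.       1.    ]] [[ 0.7107 -0.7033  0.0159 -0.4125]
 [ 0.3901  0.4129  0.823  -0.2502]
 [-0.5854 -0.5787  0.5678 -0.7828]
 [ 0.      0.      0.      1.    ]] ['intrinsics', 'camera_from_world']
{'time_s': 0.1, 'joint_positions': array([ 55.9504,  30.2734,  82.1491,   0.    ,  67.69  , -10.2279]), 'qvel': array([-0.076 , -0.0981, -0.1924,  0.083 , -0.0701, -0.0722]), 'tau': array([  0.0005, -44.0985, -17.7151,   0.0635,   0.0534,  -0.    ]), 'position': array([0.252 , 0.5712, 0.2217]), 'tcp_rot': array([[-0.9148,  0.4039, -0.0011],
       [ 0.4039,  0.9148, -0.0016],
       [ 0.0003, -0.0019, -1.    ]]), 'force': array([-0.13  , -0.2245, -0.6639]), 'moment': array([-0.0375, -0.0287,  0.0409]), 'opening': 0.9992127741175645} -0.0187
```

View pics/top0.png

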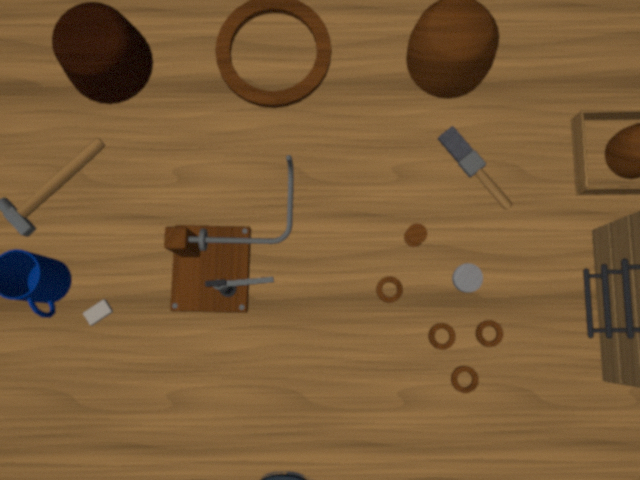

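View pics/side0.png

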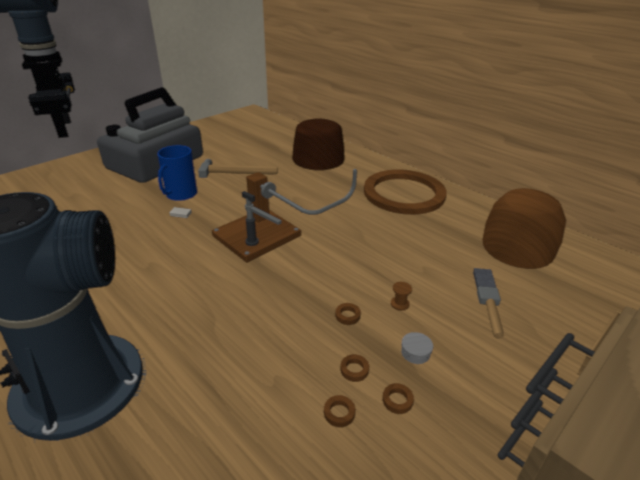

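Look-alikes in top view: rings at (390,289), (441,336), (489,333), (464,379), with +y (robot's left) to the left. The big ring at (274,51) is far too large and the spool is at (415,235). The leftmost small ring is (390,289). The rail's axes look roughly parallel to world's.

```bash
cat > h.py <<'E'
import numpy as np,cv2
from rig import bot,vision
np.set_printoptions(precision=4,suppress=True)
C={n:vision.camera_info(n) for n in("top","side")}
def proj(n,p):
    K=np.array(C[n]["intrinsics"]);T=np.array(C[n]["camera_from_world"])
    q=T[:3,:3]@np.asarray(p,float)+T[:3,3]; q=K@[q[0],-q[1],-q[2]]; return q[:2]/q[2]
def ray(n,uv):
    K=np.array(C[n]["intrinsics"]);T=np.array(C[n]["camera_from_world"])
    d=np.linalg.solve(K,[uv[0],uv[1],1]); d=T[:3,:3].T@[d[0],-d[1],-d[2]]
    return -T[:3,:3].T@T[:3,3],d
def onz(n,uv,z):
    o,d=ray(n,uv); return o+d*(z-o[2])/d[2]
def tri(a,b):
    A=[];B=[]
    for n,uv in(("top",a),("side",b)):
        o,d=ray(n,uv); d=d/np.linalg.norm(d);P=np.eye(3)-np.outer(d,d);A.append(P);B.append(P@o)
    return np.linalg.lstsq(np.vstack(A),np.hstack(B),rcond=None)[0]
def shot(n): return np.ascontiguousarray(vision.capture(n)[:,:,::-1])
def rw(name,R): pass
E
python3 - <<'E'
from h import *
t=cv2.imread("pics/top0.png");s=cv2.imread("pics/side0.png")
def holes(im,n,cs,r=18):
    hsv=cv2.cvtColor(im,cv2.COLOR_BGR2HSV)
    for c in cs:
        x,y=c; w=im[y-r:y+r,x-r:x+r].astype(float).sum(2); w=w.astype(np.float32)
        bg=np.median(np.r_[w[0],w[-1],w[:,0],w[:,-1]]); m=(w<bg*0.78).astype(np.uint8)
        cn,_=cv2.findContours(m,cv2.RETR_EXTERNAL,cv2.CHAIN_APPROX_NONE); k=max(cn,key=cv2.contourArea)
        e=cv2.fitEllipse(k); u=np.array(e[0])+[x-r+.0,y-r+.0]
        print(n,u,e[1],onz(n,u,0.007))
holes(t,"top",[(390,289),(441,336),(489,333),(464,379)])
holes(s,"side",[(348,313),(355,367),(398,398),(340,410)])
print("spool",onz("top",(416,234),.046),"tin",onz("top",(468,278),.025))
a=cv2.resize(t[140:320,150:310],None,fx=3.5,fy=3.5,interpolation=cv2.INTER_CUBIC)[:600]
b=cv2.resize(t[265:315,365:415],(230,230),interpolation=cv2.INTER_CUBIC)
o=np.zeros((600,800,3),np.uint8);o[:a.shape[0],:a.shape[1]]=a;o[:230,565:795]=b
cv2.imwrite("pics/c1.png",o)
cv2.imwrite("pics/c2.png",cv2.resize(s[160:265,205:365],None,fx=5,fy=5,interpolation=cv2.INTER_CUBIC))
E
```

```text
top [389.1608 289.5369] (25.025802612304688, 25.890621185302734) [ 0.4526 -0.2099  0.007 ]
top [441.2492 335.7091] (25.727724075317383, 26.2150821685791) [ 0.3619 -0.309   0.007 ]
top [488.78   332.9996] (25.79192352294922, 26.823143005371094) [ 0.3664 -0.4015  0.007 ]
top [464.2209 378.8271] (25.806886672973633, 27.82361602783203) [ 0.2794 -0.3503  0.007 ]
side [347.4312 313.8712] (21.801959991455078, 25.968048095703125) [ 0.4512 -0.2112  0.007 ]
side [354.2508 367.6367] (26.923688888549805, 28.784950256347656) [ 0.3604 -0.3105  0.007 ]
side [397.6826 398.2768] (29.31982421875, 32.115455627441406) [ 0.365  -0.4027  0.007 ]
side [339.2196 410.9425] (31.25807762145996, 32.139442443847656) [ 0.2779 -0.3515  0.007 ]
spool [ 0.556  -0.2599  0.046 ] tin [ 0.4723 -0.3612  0.025 ]
```

View pics/c1.png

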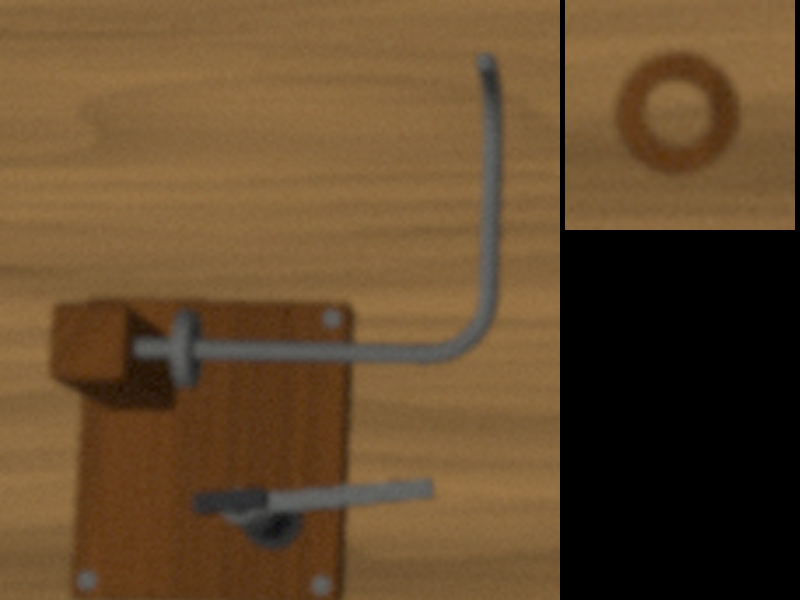

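View pics/c2.png

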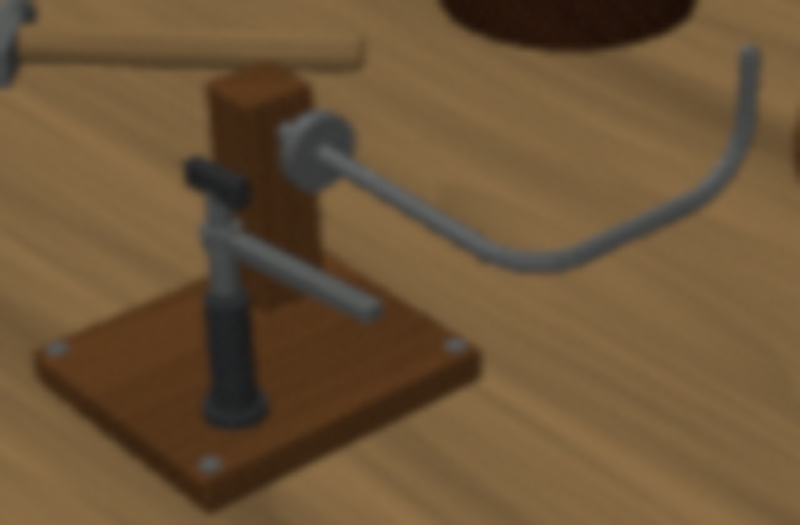

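c1: chosen ring is one plain ring; the rail's tip is at top px (288.9,157.3), the flange at (202.5,239.5), and the keeper bar around (216,283). c2: side tip is at (355,170). Next I fit the rail pose from point correspondences.

```bash
cat >> h.py <<'E'
def rail(p,q):  # p=(x,y,yaw), q mm in rail axes
    q=np.asarray(q,float)/1000; c,s=np.cos(p[2]),np.sin(p[2])
    return np.array([p[0]+c*q[0]-s*q[1],p[1]+s*q[0]+c*q[1],q[2]])
E
python3 - <<'E'
from h import *
from scipy.optimize import least_squares
ct=lambda x,y:(150+(x+.5)/3.5-.5,140+(y+.5)/3.5-.5); cs=lambda x,y:(205+(x+.5)/5-.5,160+(y+.5)/5-.5)
T=[("top",(135,-75,188),ct(486,60)),("top",(45,10,20),ct(352,303)),
("top",(20,105,140),ct(128,304)),("top",(-20,105,140),ct(126,381)),("top",(-20,145,140),ct(52,379)),("top",(20,145,140),ct(53,307)),
("top",(0,79,120),ct(185,349)),
("side",(135,-75,188),cs(750,51)),("side",(45,10,20),cs(481,355)),("side",(-125,10,20),cs(209,487)),("side",(-125,160,20),cs(37,357)),
("side",(0,75,120),cs(322,150)),("side",(20,105,140),cs(311,88)),("side",(-20,145,140),cs(208,90)),("side",(-20,105,140),cs(257,104))]
f=lambda p:np.hstack([proj(n,rail(p,q))-uv for n,q,uv in T])
r=least_squares(f,[.5,0,0],loss="soft_l1"); print(r.x,np.degrees(r.x[2])); print(f(r.x).reshape(-1,2))
p=r.x
for n in("top","side"):
    i=[k for k,t in enumerate(T) if t[0]==n]; g=lambda p:f(p).reshape(-1,2)[i].ravel(); print(n,least_squares(g,p).x)
print("tri tip",tri(ct(486,60),cs(750,51)),"pred",rail(p,(135,-75,188)))
print("grip",rail(p,(-80,48,146)),"seen",onz("top",ct(231,500),.153),"tri",tri(ct(231,497),cs(216,178)))
print("stop",rail(p,(0,75,120)))
g=onz("top",ct(231,500),.153);e=onz("top",ct(432,489),.122); d=e-g; print("blade",np.degrees(np.arctan2(d[0],-d[1])-p[2]),np.linalg.norm(d[:2]))
for q in[(100,-75,120),(30,-75,120),(0,-45,120),(0,60,120)]: print(q,rail(p,q),(proj("top",rail(p,q))+.5-[150,140])*3.5-.5)
E
```

```text
[ 0.5344  0.0536 -0.0229] -1.3113858889819414
[[ 0.1951 -0.2823]
 [ 0.0313 -0.2494]
 [ 0.9512 -0.0061]
 [ 0.4672  0.3881]
 [-1.1011  0.6482]
 [-0.2129 -1.1663]
 [ 1.2539  0.3578]
 [ 0.3102 -0.7455]
 [ 0.677  -1.4368]
 [-0.4548 -0.2833]
 [-1.7904 -1.3118]
 [ 0.3159  0.8261]
 [ 0.9579 -1.0482]
 [-1.4935 -2.0774]
 [-1.438   0.846 ]]
top [ 0.5343  0.0541 -0.0237]
side [ 0.5334  0.0511 -0.0242]
tri tip [ 0.6677 -0.0238  0.1859] pred [ 0.6677 -0.0244  0.188 ]
grip [0.4556 0.1035 0.146 ] seen [0.4559 0.1036 0.153 ] tri [0.4573 0.1053 0.1469]
stop [0.5362 0.1286 0.12  ]
blade 5.827203682712833 0.09626731821590354
(100, -75, 120) [ 0.6327 -0.0236  0.12  ] [493.7913 164.1296]
(30, -75, 120) [ 0.5627 -0.022   0.12  ] [490.7375 296.7554]
(0, -45, 120) [0.5334 0.0087 0.12  ] [430.9128 353.5327]
(0, 60, 120) [0.5358 0.1136 0.12  ] [226.3681 350.7545]
```

```bash
cat >> h.py <<'E'
from scipy.spatial.transform import Rotation as Ro
P=(.5344,.0536,-.0229)
def R_(jaw,lean=0):  # jaw angle deg of tool y; lean: rotation about tool y, deg
    a=np.radians(jaw); y=np.array([np.cos(a),np.sin(a),0]); z=np.array([0,0,-1.]); x=np.cross(y,z)
    return np.c_[x,y,z]@Ro.from_euler('y',lean,degrees=True).as_matrix()
def to(pos,jaw,lean=0):
    s=bot.read_state(); R=s["tcp_rot"]
    print("shift",np.round(R.T@(np.asarray(pos)-s["position"])*1000,1),"turn",np.round(Ro.from_matrix(R.T@R_(jaw,lean)).as_rotvec(degrees=True),1))
def st():
    s=bot.read_state(); print(round(s["time_s"],2),"pos",s["position"],"q",np.round(s["joint_positions"],1),"F",s["force"].round(1),"op",round(s["opening"],3),"jaw",np.degrees(np.arctan2(s["tcp_rot"][1,1],s["tcp_rot"][0,1])).round(1))
E
python3 -c "
from h import *
to((.47,.2,.27),90);to((.4526,-.2105,.1),90)"
```

```text
shift [-349.3 -251.6  -48. ] turn [ -0.1  -0.  -23.8]
shift [-499.2 -633.9  122.7] turn [ -0.1  -0.  -23.8]
```

```bash
python3 -m jog '[[[-349,-252,-48],[0,0,-24],0],[[-349,-252,-48],[0,0,-24],0],[[-349,-252,-48],[0,0,-24],0],[[-349,-252,-48],[0,0,-24],0],[[-349,-252,-48],[0,0,-24],0],[[-349,-252,-48],[0,0,-24],0],[[-349,-252,-48],[0,0,-24],0],[[-349,-252,-48],[0,0,-24],0],[[-349,-252,-48],[0,0,-24],0],[[-349,-252,-48],[0,0,-24],0],[[-349,-252,-48],[0,0,-24],0],[[-349,-252,-48],[0,0,-24],0]]'; python3 -c "
from h import *
st();to((.4526,-.2105,.1),90)"
```

```text
time_s: 1.1
position: [0.4729, 0.1965, 0.2709]
tcp_rot: [[-1.0, 0.002, 0.003], [0.002, 1.0, -0.001], [-0.003, -0.001, -1.0]]
force: [-0.2, 0.6, -0.5]
opening: 1.001
1.1 pos [0.4729 0.1965 0.2709] q [ 10.1  18.1  94.7  -0.1  67.1 -79.7] F [-0.2  0.6 -0.5] op 1.001 jaw 89.9
shift [  19.8 -406.8  171.4] turn [-0.1  0.2 -0.1]
```

```bash
python3 -m jog '[[[20,-407,171],[0,0,0],0],[[20,-407,171],[0,0,0],0],[[20,-407,171],[0,0,0],0],[[20,-407,171],[0,0,0],0],[[20,-407,171],[0,0,0],0],[[20,-407,171],[0,0,0],0],[[20,-407,171],[0,0,0],0],[[20,-407,171],[0,0,0],0],[[20,-407,171],[0,0,0],0],[[20,-407,171],[0,0,0],0],[[20,-407,171],[0,0,0],0],[[20,-407,171],[0,0,0],0]]'; python3 -c "
from h import *
st();to((.4520,-.2105,.003),90)"
```

```text
time_s: 2.1
position: [0.4514, -0.2107, 0.0975]
tcp_rot: [[-1.0, 0.001, -0.0], [0.001, 1.0, -0.0], [0.0, -0.0, -1.0]]
force: [0.7, -0.3, -0.3]
opening: 1.001
2.1 pos [ 0.4514 -0.2107  0.0975] q [ -37.9   32.1  106.5   -0.    41.4 -127.8] F [ 0.7 -0.3 -0.3] op 1.001 jaw 89.9
shift [-0.7  0.2 94.5] turn [-0.  -0.  -0.1]
```

```bash
python3 -m jog '[[[-1,0,40],[0,0,0],0],[[-1,0,75],[0,0,0],0],[[-1,0,94],[0,0,0],0],[[-1,0,94],[0,0,0],0],[[-1,0,94],[0,0,0],0.6],[[-1,0,94],[0,0,0],0.8],[[-1,0,94],[0,0,0],0.8],[[-1,0,94],[0,0,0],0.8],[[-1,0,94],[0,0,0],0.8],[[-1,0,94],[0,0,0],0.8],[[-1,0,94],[0,0,0],0.8],[[-1,0,94],[0,0,0],0.8]]'; python3 -c "
from h import *
st();to((.4520,-.2105,.26),90)"
```

```text
time_s: 3.1
position: [0.4525, -0.2071, 0.0063]
tcp_rot: [[-1.0, -0.003, 0.001], [-0.003, 1.0, -0.001], [-0.001, -0.001, -1.0]]
force: [0.2, 0.1, 6.5]
opening: 0.586
3.1 pos [ 0.4525 -0.2071  0.0063] q [ -37.5   42.2  108.9    0.    28.9 -127.7] F [0.2 0.1 6.5] op 0.586 jaw 90.2
shift [   0.2   -3.6 -253.7] turn [-0.   0.1  0.2]
```

```bash
python3 -m jog '[[[0,0,-30],[0,0,0],0.8],[[0,0,-70],[0,0,0],0.8],[[0,0,-110],[0,0,0],0.8],[[0,0,-150],[0,0,0],0.8],[[0,0,-190],[0,0,0],0.8],[[0,0,-225],[0,0,0],0.8],[[0,0,-250],[0,0,0],0.8],[[0,0,-250],[0,0,0],0.8]]'; python3 - <<'E'
from h import *
st();to((.6677,-.0242,.24),90)
a=shot("side");b=shot("top")
u=proj("side",bot.read_state()["position"]).astype(int);v=proj("top",bot.read_state()["position"]).astype(int)
f=lambda i,u:cv2.resize(i[max(u[1]-50,0):,max(u[0]-50,0):][:100,:100],(400,400),interpolation=cv2.INTER_CUBIC)
cv2.imwrite("pics/g.png",np.hstack([f(a,u),f(b,v)]));print(u,v)
E
```

```text
time_s: 3.77
position: [0.4548, -0.2088, 0.2612]
tcp_rot: [[-1.0, -0.003, 0.01], [-0.003, 1.0, -0.007], [-0.01, -0.007, -1.0]]
force: [1.3, 0.6, -0.5]
opening: 0.582
3.77 pos [ 0.4548 -0.2088  0.2612] q [ -37.5   17.5   97.4    0.    64.4 -127.7] F [ 1.3  0.6 -0.5] op 0.582 jaw 90.2
shift [-213.3  184.    21.9] turn [-0.4  0.6  0.2]
[353 206] [404 277]
```

View pics/g.png

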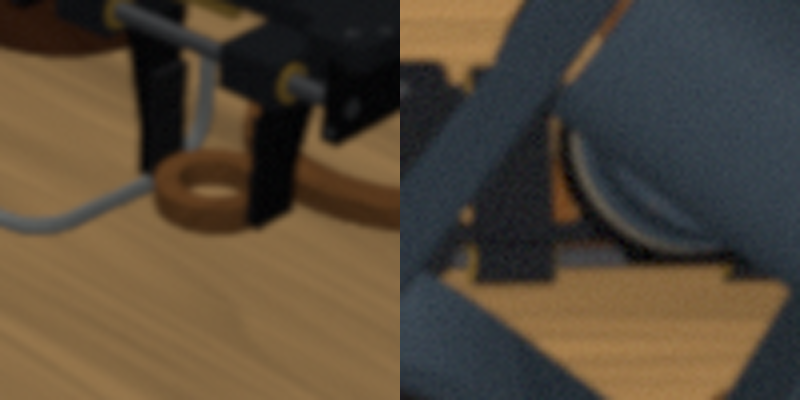

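```bash
python3 -m jog '[[[-213,184,15],[0,0,0],0.8],[[-213,184,15],[0,0,0],0.8],[[-213,184,15],[0,0,0],0.8],[[-213,184,15],[0,0,0],0.8],[[-213,184,15],[0,0,0],0.8],[[-213,184,15],[0,0,0],0.8],[[-213,184,15],[0,0,0],0.8],[[-213,184,15],[0,0,0],0.8],[[-213,184,15],[0,0,0],0.8],[[-213,184,15],[0,0,0],0.8]]'; python3 - <<'E'
from h import *
st();to((.6677,-.0242,.158),90)
a=shot("side");b=shot("top")
p=bot.read_state()["position"];print("TCP px",proj("side",p),proj("top",p))
u,v=np.array((355,158)),np.array((286,157))
f=lambda i,u:cv2.resize(i[max(u[1]-50,0):,max(u[0]-50,0):][:100,:100],(400,400),interpolation=cv2.INTER_CUBIC)
cv2.imwrite("pics/g2.png",np.hstack([f(a,u),f(b,v)]))
E
```

```text
time_s: 4.7
position: [0.6627, -0.0222, 0.2379]
tcp_rot: [[-1.0, -0.003, -0.006], [-0.003, 1.0, 0.0], [0.006, 0.0, -1.0]]
force: [0.4, 0.0, 0.2]
opening: 0.581
4.7 pos [ 0.6627 -0.0222  0.2379] q [ -11.5   32.5   75.    -0.    72.8 -101.7] F [0.4 0.  0.2] op 0.581 jaw 90.2
shift [-5.4 -2.1 79.9] turn [ 0.  -0.3  0.2]
TCP px [354.4565 148.6238] [285.7943 149.6775]
```

View pics/g2.png

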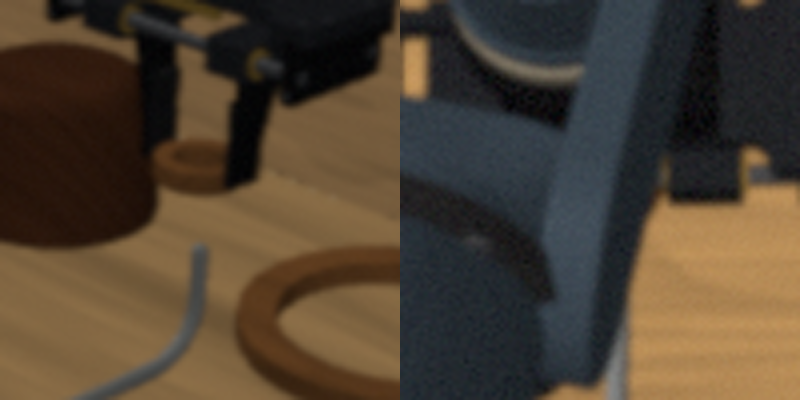

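```bash
python3 -m jog '[[[-5,-2,0],[0,0,0],0.8],[[-5,-2,15],[0,0,0],0.8],[[-5,-2,30],[0,0,0],0.8],[[-5,-2,42],[0,0,0],0.8],[[-5,-2,54],[0,0,0],0.8],[[-5,-2,66],[0,0,0],0.8],[[-5,-2,72],[0,0,0],0.8],[[-5,-2,72],[0,0,0],0.8]]'; python3 - <<'E'
from h import *
st()
a=shot("side"); u=np.array((355,180))
cv2.imwrite("pics/g3.png",cv2.resize(a[130:230,305:405],(500,500),interpolation=cv2.INTER_CUBIC))
E
```

```text
time_s: 5.47
position: [0.6684, -0.0241, 0.1665]
tcp_rot: [[-1.0, -0.003, -0.004], [-0.003, 1.0, 0.001], [0.004, 0.001, -1.0]]
force: [-0.5, -0.4, -0.1]
opening: 0.582
5.47 pos [ 0.6684 -0.0241  0.1665] q [ -11.6   37.2   78.1   -0.    64.9 -101.8] F [-0.5 -0.4 -0.1] op 0.582 jaw 90.2
```

View pics/g3.png

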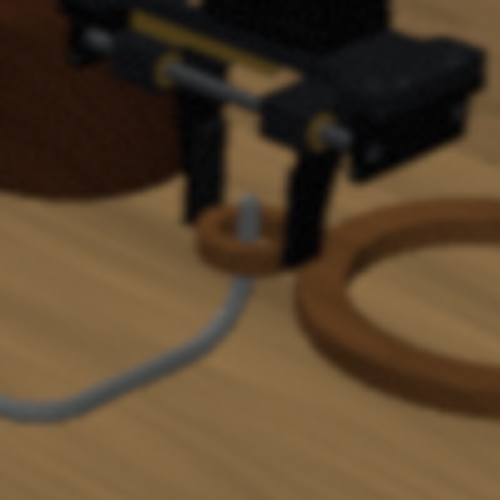

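Ring encircles the upright (rod tip visible inside it at crop (250,215)). Release.

```bash
python3 -m jog '[[[0,0,0],[0,0,0],0],[[0,0,0],[0,0,0],0],[[0,0,0],[0,0,0],0],[[0,0,0],[0,0,0],0],[[0,0,0],[0,0,0],0],[[0,0,-20],[0,0,0],0],[[0,0,-50],[0,0,0],0],[[0,0,-80],[0,0,0],0],[[0,0,-80],[0,0,0],0],[[0,0,-80],[0,0,0],0],[[0,0,-80],[0,0,0],0]]'; python3 - <<'E'
from h import *
st()
a=shot("side");b=shot("top");cv2.imwrite("pics/b4.png",b)
cv2.imwrite("pics/g4.png",np.hstack([cv2.resize(a[150:230,285:365],(400,400),interpolation=cv2.INTER_CUBIC),cv2.resize(b[140:240,240:340],(400,400),interpolation=cv2.INTER_CUBIC)]))
E
```

```text
time_s: 6.43
position: [0.6691, -0.024, 0.2484]
tcp_rot: [[-1.0, -0.003, -0.001], [-0.003, 1.0, 0.0], [0.001, 0.0, -1.0]]
force: [-0.3, -0.2, -1.2]
opening: 0.999
6.43 pos [ 0.6691 -0.024   0.2484] q [ -11.6   32.4   73.5   -0.    74.1 -101.8] F [-0.3 -0.2 -1.2] op 0.999 jaw 90.2
```

View pics/g4.png

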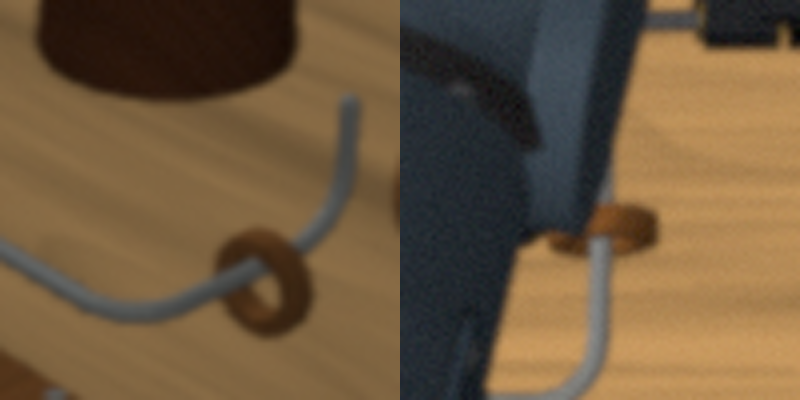

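```bash
python3 - <<'E'
from h import *
c=tri((290.5,197.0),(337.6,206));print(c)
p=c-[P[0],P[1],0];a=P[2];print("rail",[p[0]*np.cos(a)+p[1]*np.sin(a),-p[0]*np.sin(a)+p[1]*np.cos(a),c[2]])
to((.64,-.024,.24),88.7);to((c[0],-.0237,.115),88.7,0);to((c[0],-.0237,.115),88.7,30);to((c[0],-.0237,.115),88.7,-30)
print(R_(88.7,30)[:,2])
E
```

```text
[ 0.6159 -0.0227  0.1097]
rail [np.float64(0.08317866892701048), np.float64(-0.07437375182794644), np.float64(0.1097011756932624)]
shift [28.4 -0.   7. ] turn [ 0.  -0.2  1.5]
shift [ 52.2   0.3 132.1] turn [ 0.  -0.2  1.5]
shift [ 52.2   0.3 132.1] turn [-0.3 29.8  1.5]
shift [ 52.2   0.3 132.1] turn [  0.4 -30.2   1.4]
[-0.4999  0.0113 -0.866 ]
```

Ring hangs at rail x≈83, y≈-74, z 0.110, which matches the stated hang height. Grasp it across its diameter from above.

```bash
python3 -m jog '[[[30,0,0],[0,0,1.5],0],[[53,0,0],[0,0,1.5],0],[[53,0,0],[0,0,1.5],0],[[53,0,30],[0,0,1.5],0],[[53,0,60],[0,0,1.5],0],[[53,0,90],[0,0,1.5],0],[[53,0,120],[0,0,1.5],0],[[53,0,142],[0,0,1.5],0],[[53,0,142],[0,0,1.5],0]]'; python3 -c "
from h import *
st();to((.6159,-.0234,.105),88.7)"
```

```text
time_s: 7.28
position: [0.6126, -0.0235, 0.1005]
tcp_rot: [[-1.0, 0.023, -0.012], [0.023, 1.0, 0.003], [0.012, 0.002, -1.0]]
force: [-1.3, 0.6, -0.4]
opening: 1.004
7.28 pos [ 0.6126 -0.0235  0.1005] q [ -12.6   38.4   89.1    0.    53.2 -101.3] F [-1.3  0.6 -0.4] op 1.004 jaw 88.7
shift [-3.3  0.2 -4.6] turn [ 0.1 -0.7 -0. ]
```

```bash
python3 -m jog '[[[0,0,0],[0,0,0],0.3],[[0,0,0],[0,0,0],0.5],[[0,0,0],[0,0,0],0.8],[[0,0,0],[0,0,0],0.8],[[0,0,0],[0,0,0],0.8],[[0,0,0],[0,0,0],0.8],[[0,0,0],[0,0,0],0.8],[[0,0,0],[0,0,0],0.8]]'; python3 -c "
from h import *
st();to(rail(P,(30,-75,105)),88.7)"
```

```text
time_s: 7.95
position: [0.6171, -0.0244, 0.1075]
tcp_rot: [[-1.0, 0.023, 0.002], [0.023, 1.0, -0.0], [-0.002, -0.0, -1.0]]
force: [-0.2, 0.7, 3.7]
opening: 0.589
7.95 pos [ 0.6171 -0.0244  0.1075] q [ -12.6   37.9   88.8    0.    53.2 -101.3] F [-0.2  0.7  3.7] op 0.589 jaw 88.7
shift [54.5  1.   2.4] turn [-0.   0.1 -0. ]
```

```bash
python3 -m jog '[[[6,0,0],[0,0,0],0.8],[[12,0,0],[0,0,0],0.8],[[18,0,0],[0,0,0],0.8],[[24,0,0],[0,0,0],0.8],[[30,0,0],[0,0,0],0.8],[[36,0,0],[0,0,0],0.8],[[42,0,0],[0,0,0],0.8],[[48,0.5,0],[0,0,0],0.8],[[54,1,0],[0,0,0],0.8],[[54,1,0],[0,0,0],0.8],[[54,1,0],[0,0,0],0.8]]'; python3 -c "
from h import *
st();to(rail(P,(30,-75,107)),88.7)"
```

```text
time_s: 8.87
position: [0.5618, -0.0218, 0.1074]
tcp_rot: [[-1.0, 0.023, -0.0], [0.023, 1.0, 0.0], [0.0, 0.0, -1.0]]
force: [-0.7, 0.9, 7.6]
opening: 0.592
8.87 pos [ 0.5618 -0.0218  0.1074] q [ -13.6   34.6   97.     0.    48.4 -102.3] F [-0.7  0.9  7.6] op 0.592 jaw 88.7
shift [-0.9 -0.2  0.4] turn [ 0. -0. -0.]
```

```bash
python3 -m jog '[[[2.1,0.2,-1.5],[0,0,6],0.8],[[5.2,0.7,-1.5],[0,0,12],0.8],[[8.3,1.5,-1.5],[0,0,18],0.8],[[11.2,2.6,-1.5],[0,0,24],0.8],[[14,4,-1.5],[0,0,30],0.8],[[16.6,5.7,-1.5],[0,0,36],0.8],[[19.1,7.7,-1.5],[0,0,42],0.8],[[20.2,8.8,-1.5],[0,0,45],0.8],[[20.2,8.8,-1.5],[0,0,45],0.8],[[20.2,8.8,-1.5],[0,0,45],0.8]]'; python3 -c "
from h import *
st();to(rail(P,(8.79,-66.21,109)),43.7);to(rail(P,(0,-45,109)),-1.3)"
```

```text
time_s: 9.7
position: [0.5407, -0.0124, 0.1075]
tcp_rot: [[-0.692, 0.722, -0.004], [0.722, 0.692, 0.001], [0.003, -0.002, -1.0]]
force: [-0.5, -0.6, 1.1]
opening: 0.595
9.7 pos [ 0.5407 -0.0124  0.1075] q [-13.2  33.4  99.9  -0.   46.8 -56.9] F [-0.5 -0.6  1.1] op 0.595 jaw 43.8
shift [-1.   0.4 -1.5] turn [-0.1 -0.2  0.1]
shift [20.2  9.3 -1.4] turn [-0.2 -0.1 45.1]
```

```bash
python3 -m jog '[[[2.1,0.4,0],[0,0,6],0.8],[[5.2,0.9,0],[0,0,12],0.8],[[8.3,1.7,0],[0,0,18],0.8],[[11.2,2.8,0],[0,0,24],0.8],[[14,4.3,0],[0,0,30],0.8],[[16.6,6,0],[0,0,36],0.8],[[19.1,8.1,0],[0,0,42],0.8],[[20.2,9.2,0],[0,0,45],0.8],[[20.2,9.2,0],[0,0,45],0.8],[[20.2,9.2,0],[0,0,45],0.8]]'; python3 -c "
from h import *
st();to(rail(P,(0,-45,109)),-1.3);to(rail(P,(0,68,109)),-1.3)"
```

```text
time_s: 10.53
position: [0.5343, 0.0083, 0.1076]
tcp_rot: [[0.02, 1.0, -0.002], [1.0, -0.02, 0.0], [0.0, -0.002, -1.0]]
force: [0.2, -1.5, -0.3]
opening: 0.593
10.53 pos [0.5343 0.0083 0.1076] q [-11.1  33.  100.9  -0.   46.2  -9.9] F [ 0.2 -1.5 -0.3] op 0.593 jaw -1.2
shift [ 0.3 -1.  -1.4] turn [-0.1 -0.   0.1]
shift [113.3  -0.7  -1.4] turn [-0.1 -0.   0.1]
```

```bash
python3 -m jog '[[[10,-0.5,0],[0,0,0],0.8],[[20,-0.5,0],[0,0,0],0.8],[[30,-0.5,0],[0,0,0],0.8],[[40,-0.5,0],[0,0,0],0.8],[[50,-0.5,0],[0,0,0],0.8],[[60,-0.5,0],[0,0,0],0.8],[[70,-0.5,0],[0,0,0],0.8],[[80,-0.5,0],[0,0,0],0.8],[[90,-0.5,0],[0,0,0],0.8],[[98,-0.5,0],[0,0,0],0.8],[[104,-0.5,0],[0,0,0],0.8],[[107,-0.5,0],[0,0,0],0.8]]'; python3 -m jog '[[[1,0,0],[0,0,0],0.8],[[2,0,0],[0,0,0],0.8],[[3,0,0],[0,0,0],0.8],[[4,0,0],[0,0,0],0.8],[[5,0,0],[0,0,0],0.8],[[5,0,0],[0,0,0],0.8],[[5,0,0],[0,0,0],0.8]]';python3 -c "
from h import *
st();to(rail(P,(0,68,109)),-1.3)"
```

```text
time_s: 11.53
position: [0.5372, 0.1161, 0.108]
tcp_rot: [[0.022, 1.0, 0.0], [1.0, -0.022, 0.0], [0.0, 0.0, -1.0]]
force: [-0.4, 0.4, 0.1]
opening: 0.589
time_s: 12.12
position: [0.5374, 0.1196, 0.108]
tcp_rot: [[0.023, 1.0, -0.0], [1.0, -0.023, -0.001], [-0.001, -0.0, -1.0]]
force: [-0.1, -2.8, -0.9]
opening: 0.592
12.12 pos [0.5374 0.1196 0.108 ] q [ 0.9 33.9 98.6 -0.  47.5  2.3] F [-0.1 -2.8 -0.9] op 0.592 jaw -1.3
shift [ 2.  -1.5 -1. ] turn [-0.  0. -0.]
```

```bash
python3 -m jog '[[[1,0,0],[0,0,0],0.8],[[2,0,0],[0,0,0],0.8],[[3,0,0],[0,0,0],0.8],[[3,0,0],[0,0,0],0.8],[[3,0,0],[0,0,0],0.8]]';python3 -c "
from h import *
st();to(rail(P,(0,68,109)),-1.3)"
```

```text
time_s: 12.53
position: [0.5374, 0.1201, 0.1079]
tcp_rot: [[0.022, 1.0, -0.001], [1.0, -0.022, -0.005], [-0.005, -0.001, -1.0]]
force: [-0.0, -11.0, -0.8]
opening: 0.59
12.53 pos [0.5374 0.1201 0.1079] q [ 1.1 33.9 98.6 -0.4 47.6  2.7] F [ -0.  -11.   -0.8] op 0.59 jaw -1.3
shift [ 1.4 -1.5 -1.1] turn [-0.   0.3  0. ]
```

```bash
python3 -m jog '[[[-2,0,0],[0,0,0],0.8],[[-2,0,0],[0,0,0],0.8],[[-2,0,0],[0,0,0],0.2],[[-2,0,0],[0,0,0],0.2],[[-2,0,0],[0,0,0],0.2],[[-2,0,0],[0,0,0],0.2],[[-2,0,-25],[0,0,0],0.2],[[-2,0,-60],[0,0,0],0.2],[[-2,0,-100],[0,0,0],0.2],[[-2,0,-120],[0,0,0],0.2],[[-2,0,-120],[0,0,0],0.2]]';python3 - <<'E'
from h import *
st();to((.4556,.1035,.2),4);to((.4556,.1035,.131),4)
a=shot("side");b=shot("top")
cv2.imwrite("pics/g5.png",np.hstack([cv2.resize(a[165:265,215:315],(400,400),interpolation=cv2.INTER_CUBIC),cv2.resize(b[210:310,180:280],(400,400),interpolation=cv2.INTER_CUBIC)]))
E
```

```text
time_s: 13.45
position: [0.541, 0.122, 0.2336]
tcp_rot: [[0.022, 1.0, 0.012], [1.0, -0.022, 0.001], [0.001, 0.012, -1.0]]
force: [1.0, -0.8, 0.5]
opening: 0.8
13.45 pos [0.541  0.122  0.2336] q [ 1.1 23.8 92.1  0.  63.5  2.4] F [ 1.  -0.8  0.5] op 0.8 jaw -1.3
shift [-20.4 -85.3  32.5] turn [ 0.7 -0.  -5.3]
shift [-20.5 -86.2 101.5] turn [ 0.7 -0.  -5.3]
```

View pics/g5.png

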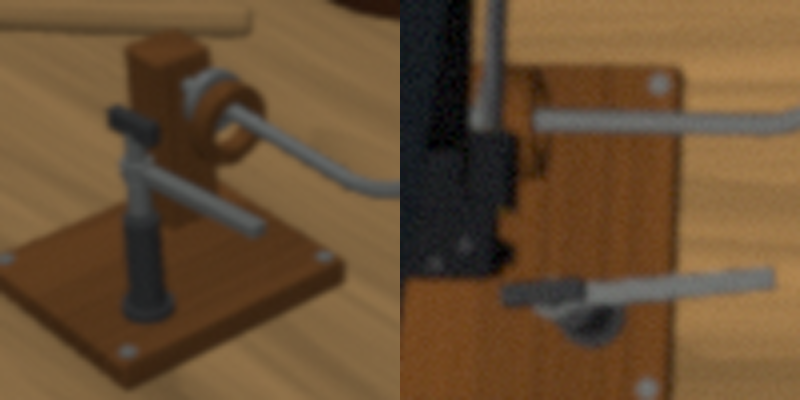

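Ring sits against the flange (side crop (230,120)); the keeper bar and blade are turned about 4° in world. Go to the T-bar.

```bash
python3 -m jog '[[[-8,-35,10],[0,0,-2],0.2],[[-16,-70,25],[0,0,-4],0.2],[[-20,-86,32],[0,0,-5.3],0.2],[[-20,-86,32],[0,0,-5.3],0.2],[[-20,-86,32],[0,0,-5.3],0.2]]';python3 -c "
from h import *
st();to((.4556,.1035,.131),4)"
```

```text
time_s: 13.97
position: [0.4493, 0.1033, 0.1946]
tcp_rot: [[-0.069, 0.998, -0.004], [0.998, 0.069, 0.0], [0.001, -0.004, -1.0]]
force: [0.0, 1.2, -0.6]
opening: 0.798
13.97 pos [0.4493 0.1033 0.1946] q [ -1.   20.2 106.6   0.   53.4  -4.9] F [ 0.   1.2 -0.6] op 0.798 jaw 3.9
shift [-0.3  6.5 63.5] turn [-0.2 -0.  -0.1]
```

```bash
python3 -m jog '[[[0,5,0],[0,0,0],0.2],[[0,5,15],[0,0,0],0.2],[[0,5,30],[0,0,0],0.2],[[0,5,30],[0,0,0],0.2],[[0,5,30],[0,0,0],0.2]]';python3 -c "
from h import *
st();to((.4556,.1035,.131),4)"
```

```text
time_s: 14.38
position: [0.4573, 0.1036, 0.1657]
tcp_rot: [[-0.069, 0.998, -0.0], [0.998, 0.069, 0.0], [0.0, -0.0, -1.0]]
force: [0.7, 0.3, -0.2]
opening: 0.797
14.38 pos [0.4573 0.1036 0.1657] q [ -0.9  23.5 107.4   0.   49.2  -4.9] F [ 0.7  0.3 -0.2] op 0.797 jaw 4.0
shift [ 0.  -1.7 34.7] turn [-0. -0. -0.]
```

```bash
python3 -m jog '[[[0,-1,12],[0,0,0],0.3],[[0,-1,24],[0,0,0],0.5],[[0,-1,34],[0,0,0],0.6],[[0,-1,34],[0,0,0],0.7],[[0,-1,34],[0,0,0],0.8],[[0,-1,34],[0,0,0],0.9],[[0,-1,34],[0,0,0],1],[[0,-1,34],[0,0,0],1],[[0,-1,34],[0,0,0],1],[[0,-1,34],[0,0,0],1]]';python3 -c "
from h import *
st()"
```

```text
time_s: 15.22
position: [0.456, 0.1035, 0.1325]
tcp_rot: [[-0.069, 0.998, 0.003], [0.998, 0.069, 0.0], [-0.0, 0.003, -1.0]]
force: [1.8, 1.0, -1.8]
opening: 0.125
15.22 pos [0.456  0.1035 0.1325] q [ -1.   26.7 109.4   0.   43.7  -4.9] F [ 1.8  1.  -1.8] op 0.125 jaw 4.0
```

```bash
python3 -m jog '[[[0,0,3],[0,0,0],1],[[0,0,6],[0,0,0],1],[[0,0,9],[0,0,0],1],[[0,0,12],[0,0,0],1],[[0,0,15],[0,0,0],1],[[0,0,17],[0,0,0],1],[[0,0,19],[0,0,0],1],[[0,0,19],[0,0,0],1],[[0,0,19],[0,0,0],1]]';python3 -c "
from h import *
st()"
```

```text
time_s: 15.97
position: [0.4561, 0.1035, 0.1155]
tcp_rot: [[-0.07, 0.998, 0.003], [0.998, 0.07, -0.0], [-0.0, 0.003, -1.0]]
force: [-2.9, -0.5, 26.2]
opening: 0.122
15.97 pos [0.4561 0.1035 0.1155] q [ -0.9  28.5 110.2  -0.   41.   -4.9] F [-2.9 -0.5 26.2] op 0.122 jaw 4.0
```

```bash
python3 -m jog '[[[0,0,-1],[0,0,-5],1],[[0,0,-1],[0,0,-11],1],[[0,0,-1],[0,0,-17],1],[[0,0,-1],[0,0,-23],1],[[0,0,-1],[0,0,-29],1],[[0,0,-1],[0,0,-35],1],[[0,0,-1],[0,0,-41],1],[[0,0,-1],[0,0,-46],1],[[0,0,-1],[0,0,-46],1]]';python3 -c "
from h import *
st();print(bot.read_state()['moment'])"
```

```text
time_s: 16.72
position: [0.4579, 0.1043, 0.1158]
tcp_rot: [[-0.767, 0.642, 0.007], [0.642, 0.767, 0.002], [-0.004, 0.006, -1.0]]
force: [2.0, 3.9, 15.4]
opening: 0.122
16.72 pos [0.4579 0.1043 0.1158] q [ -0.9  28.6 110.1   0.2  40.9 -51.1] F [ 2.   3.9 15.4] op 0.122 jaw 50.1
[ 0.8213 -0.2961 -0.0053]
```

```bash
python3 -m jog '[[[0,0,0],[0,0,-6],1],[[0,0,0],[0,0,-12],1],[[0,0,0],[0,0,-18],1],[[0,0,0],[0,0,-24],1],[[0,0,0],[0,0,-30],1],[[0,0,0],[0,0,-35],1],[[0,0,0],[0,0,-38],1],[[0,0,0],[0,0,-40],1],[[0,0,0],[0,0,-42],1],[[0,0,0],[0,0,-42],1],[[0,0,0],[0,0,-42],1]]';python3 - <<'E'
from h import *
st();print(bot.read_state()['moment'])
a=shot("side")
cv2.imwrite("pics/g6.png",cv2.resize(a[165:265,215:315],(500,500),interpolation=cv2.INTER_CUBIC))
E
```

```text
time_s: 17.63
position: [0.4585, 0.106, 0.1158]
tcp_rot: [[-1.0, -0.03, 0.008], [-0.03, 1.0, 0.005], [-0.009, 0.005, -1.0]]
force: [2.2, 11.6, 14.4]
opening: 0.123
17.63 pos [0.4585 0.106  0.1158] q [ -0.8  28.6 110.1   0.4  40.9 -92.9] F [ 2.2 11.6 14.4] op 0.123 jaw 91.7
[ 2.003  -0.5115 -0.2099]
```

View pics/g6.png

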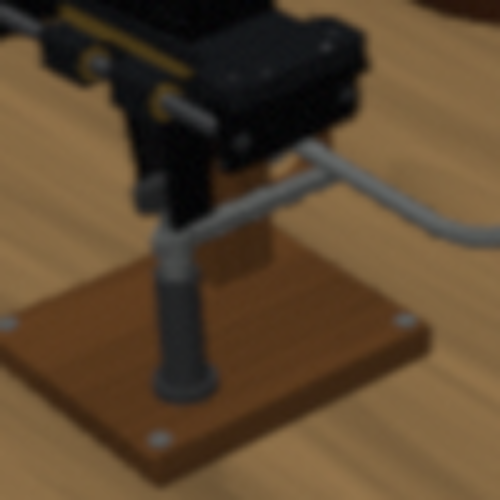

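```bash
python3 -m jog '[[[0,-1.5,0],[0,0,-3],1],[[0,-1.5,0],[0,0,-5],1],[[0,-1.5,0],[0,0,-5],1],[[0,-1.5,0],[0,0,-5],1]]';python3 -c "
from h import *
st();print(bot.read_state()['moment'])"
```

```text
time_s: 18.02
position: [0.4585, 0.1059, 0.1157]
tcp_rot: [[-0.993, -0.114, 0.009], [-0.114, 0.993, 0.008], [-0.01, 0.007, -1.0]]
force: [2.4, 17.4, 14.0]
opening: 0.131
18.02 pos [0.4585 0.1059 0.1157] q [ -0.9  28.6 110.1   0.7  40.8 -98. ] F [ 2.4 17.4 14. ] op 0.131 jaw 96.5
[ 3.1345 -0.6245 -0.5074]
```

```bash
python3 -m jog '[[[0,2,0],[0,0,2],1],[[0,3.5,0],[0,0,4],1],[[0,3.5,0],[0,0,4],1],[[0,3.5,0],[0,0,4],0.7],[[0,3.5,0],[0,0,4],0.55],[[0,3.5,0],[0,0,4],0.55],[[0,3.5,0],[0,0,4],0.55],[[0,3.5,0],[0,0,4],0.55]]';python3 -c "
from h import *
st()"
```

```text
time_s: 18.68
position: [0.4535, 0.1053, 0.1134]
tcp_rot: [[-0.999, -0.052, -0.003], [-0.052, 0.999, -0.0], [0.003, 0.0, -1.0]]
force: [-0.1, -0.7, 0.7]
opening: 0.401
18.68 pos [0.4535 0.1053 0.1134] q [ -0.7  28.8 110.4  -0.   41.  -93.7] F [-0.1 -0.7  0.7] op 0.401 jaw 93.0
```

```bash
python3 -m jog '[[[0,0,-10],[0,0,0],0.5],[[0,0,-35],[0,0,0],0.5],[[0,0,-70],[0,0,0],0.5],[[0,0,-110],[0,0,0],0.5],[[0,0,-150],[0,0,0],0.5],[[0,-40,-170],[0,0,0],0.5],[[0,-80,-170],[0,0,0],0.5],[[0,-120,-170],[0,0,0],0.5],[[0,-160,-170],[0,0,0],0.5],[[0,-200,-170],[0,0,0],0.5],[[0,-240,-170],[0,0,0],0.5],[[0,-240,-170],[0,0,0],0.5]]';python3 - <<'E'
from h import *
st()
a=shot("side");b=shot("top")
cv2.imwrite("pics/a7.png",a);cv2.imwrite("pics/b7.png",b)
cv2.imwrite("pics/g7.png",np.hstack([cv2.resize(a[165:265,215:315],(400,400),interpolation=cv2.INTER_CUBIC),cv2.resize(b[210:310,180:280],(400,400),interpolation=cv2.INTER_CUBIC)]))
E
```

```text
time_s: 19.68
position: [0.468, -0.1414, 0.2838]
tcp_rot: [[-0.999, -0.045, 0.001], [-0.045, 0.999, -0.005], [-0.001, -0.005, -1.0]]
force: [0.5, -0.1, 0.9]
opening: 0.503
19.68 pos [ 0.468  -0.1414  0.2838] q [ -29.8   15.2   96.7   -0.2   67.9 -122.3] F [ 0.5 -0.1  0.9] op 0.503 jaw 92.6
```

View pics/g7.png

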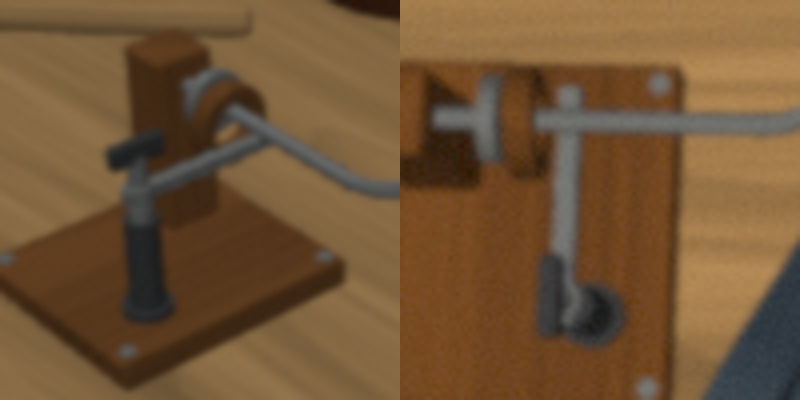

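```bash
python3 - <<'E'
from h import *
f=lambda q:((proj("top",rail(P,q))-[180,210]+.5)*4-.5+[400,0]).round(0)
g=lambda q:((proj("side",rail(P,q))-[215,165]+.5)*4-.5).round(0)
for n,q in dict(r75t=(0,75,136),r61t=(0,61,136),r75b=(0,75,84),r61b=(0,61,84),r75s=(26,75,110),r61s=(26,61,110),r75s_=(-26,75,110),r61s_=(-26,61,110),fl75=(0,75,140),fl83=(0,83,140),fl75s=(20,75,120),fl75s_=(-20,75,120),bl0=(-60,48,106),bl1=(18,48,106),grip=(-80,48,137),b1=(-98,48,137),b2=(-62,48,137),gripup=(-80,48,153)).items(): print(n,f(q),g(q))
b=cv2.imread("pics/b7.png");print(b[231:250,196:222].astype(int).sum(2)[::3]); a=b[:,:,2].astype(int)-b[:,:,0];print(a[231:250,196:222][::3])
E
```

```text
r75t [498. 115.] [218.  80.]
r61t [530. 115.] [232.  88.]
r75b [522. 133.] [221. 155.]
r61b [552. 134.] [236. 164.]
r75s [512.  68.] [253. 104.]
r61s [543.  68.] [268. 112.]
r75s_ [508. 181.] [185. 132.]
r61s_ [539. 181.] [200. 141.]
fl75 [496. 113.] [217.  74.]
fl83 [478. 113.] [209.  69.]
fl75s [507.  77.] [245.  93.]
fl75s_ [504. 165.] [192. 114.]
bl0 [566. 258.] [167. 175.]
bl1 [573.  87.] [271. 130.]
grip [551. 296.] [135. 140.]
b1 [550. 337.] [109. 151.]
b2 [553. 255.] [161. 129.]
gripup [545. 292.] [133. 115.]
[[218 224 239 254 269 275 265 247 226 195 185 187 183 174 187 168 140 121
  120 117 139 183 203 229 258 275]
 [180 226 249 293 318 322 303 276 218 203 203 208 198 194 206 190 157 130
  147 156 139 175 211 283 339 349]
 [261 283 304 323 342 342 323 275 215 214 220 215 219 212 208 200 184 180
  223 238 236 239 262 270 288 305]
 [322 330 335 342 350 347 324 260 207 199 205 222 214 212 217 207 202 237
  300 339 329 340 336 330 342 341]
 [134 161 221 286 322 326 314 263 202 197 200 193 195 197 196 193 180 180
  200 226 204 204 234 278 307 309]
 [109 119 164 239 281 295 287 247 208 179 199 187 199 198 187 182 165 143
  152 150 147 156 226 297 332 350]
 [107 103 136 174 228 238 247 225 207 177 170 168 157 163 181 156 165 137
   96 109 125 181 245 300 347 346]]
[[90 87 76 51 20  7  1  3  9 33 61 71 74 76 72 69 60 48 35 46 53 61 68 56
  39 36]
 [70 67 60 31 12  3  5  6 19 49 73 77 78 81 74 73 59 56 56 56 61 56 54 34
  13  5]
 [ 6  9  7  7  3  2  1  5 25 58 72 83 84 86 79 72 57 37 24 24 19 20 21 17
   7  4]
 [ 3  3  3  2  2 -1  0  4 22 50 74 80 84 86 84 75 53 19  9  3  4  0  4  0
   0  0]
 [25 18 11  8  5  4  4  4 17 41 64 76 78 75 81 75 67 50 49 48 41 36 36 21
  11  3]
 [37 34 23 12  7  4  3  6  8 35 58 74 74 69 70 67 62 55 56 62 58 52 41 26
   7  2]
 [38 36 29 19 12  9  7  9 10 29 47 64 67 69 66 73 59 58 46 42 46 46 37 20
   9  1]]
```

```bash
python3 - <<'E'
from h import *
s0=cv2.imread("pics/side0.png");s1=cv2.imread("pics/a7.png")
for n,(x,y) in dict(spool=(402,296),tin=(417,348),ring2=(355,367),ring3=(398,398)).items():
    print(n,cv2.absdiff(s0[y-18:y+18,x-18:x+18],s1[y-18:y+18,x-18:x+18]).mean().round(2),cv2.phaseCorrelate(*[cv2.cvtColor(i[y-18:y+18,x-18:x+18],6).astype(np.float32) for i in(s0,s1)]))
st(); print(bot.hand_in())
E
```

```text
spool 4.18 ((0.11789050298901671, -0.03060792060756512), 0.9645365204340146)
tin 4.92 ((-0.04208565789992491, 0.028446955629199522), 1.0152785954652008)
ring2 4.01 ((-0.01743035005111082, 0.007117397759113686), 0.9894738035437501)
ring3 3.86 ((0.040318233920963564, -0.0016251490227183751), 0.9888799948456847)
19.78 pos [ 0.4664 -0.1355  0.2833] q [ -29.4   15.1   97.     0.    68.  -122.2] F [-0.   0.3  0.8] op 0.498 jaw 92.8
the job is handed in; nothing more can be done
None
```

The job is done and handed in at 19.8 s of the 64 s allowed. I took the leftmost of the four small rings, put it over the rail's tip and slid it round the corner to the flange. I then pushed the keeper's stud down, turned it a quarter turn, let go and moved the arm clear.

Last checks:
- **Ring:** in the top view it lies right against the flange, within about 1 mm of where a touching ring should be. When I pushed it home, the flange pushed back with 11 N.
- **Keeper:** the push met a hard stop at 26 N. The turn met its own stop, with the twisting moment rising to 0.5 N m. In the last pictures, with the gripper off it, the bar and blade sit where a fully down, fully turned keeper should be, with the blade across under the rod.
- **Bystanders:** the spool, the tin and the two look-alike rings I compared moved less than 0.15 px in the side view, so they were not disturbed. I did not compare the fourth ring.

No check failed. The only mismatch was that the jaws read 97° when pressing the turn stop, against an expected 89°. I put this down to the bar slipping slightly in the jaws, because the opening widened at the same time.

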